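Open the tall outlet of the pump, click the other caps home

ROBOT

A 6-joint arm with a two-finger parallel gripper is mounted at the origin on the work surface. World frame = base frame: x ahead of the robot, y to its left, z up, the work surface at z = 0. Lengths are in m, angles in degrees, forces in N, time in s.
With the tool pointing down it reaches from about 0.375 to 0.9 m from the base axis. Payload 3.1 kg.
Tool frame: the origin (TCP) lies at the very end of the fingers, on their centre line; the grasp point (between the pads) lies 19 mm behind it; z points along the fingers, y is the line along which they close (so a half turn about z gives the same grasp; the last joint's range is limited). The gripper opens to 87 mm and grips with 3 to 60 N. Pads are 19 mm wide; open, the fingers measure 117 mm over their backs; the gripper's body (75 mm by 190 mm) begins 51 mm behind the grasp point.
Start: joints at [-75.946, 30.224, 82.088, -0, 67.689, -10.227], TCP at [0.257, -0.57, 0.223] pointing down, gripper open.
Joint ranges: [-176.69, 176.69], [-43.24, 126.21], [12.49, 139.97], [-82, 262], [0, 151.66], [-163.58, 163.58]. Speed limits (degrees/s): [159.86, 159.86, 180, 180, 180, 180].

INTERFACE

Orientations are given as a 3x3 rotation matrix whose columns are the frame's x, y, z axes.
In Python, from rig import readout, viewer, ticket gives the robot as it stands.
- The arm moves only by the tool send_rows, never from a script. Its argument "moves" is a list of rows, each a list of 6 numbers: the shift along the tool's x, y, z in units of 250 mm (1.0 is 250 mm), then the turn, a rotation vector about the tool's x, y, z in units of 90 degrees (1.0 is 90 degrees). A call has 1 to 12 rows; each row is the pose to reach, as a shift and turn from the pose commanded when the call began, along the tool's axes at that moment; what a row does not reach only later rows make up. A row lasts 1/10 s, in which the tool goes at most 50 mm and 8.59 degrees, less where a joint would pass 70% of its speed; a pose out of reach is approached as far as the arm can. A call with a number of a shift or a turn outside -1 to 1 is refused whole. A call with a gripper value outside its range is refused whole. "grip" is the opening, from 0 (shut) to 1 (fully open), set as the call begins (left out, the last holds). The fingers move at their own pace and stop on an object; the grip force is fixed at half the most. Time passes only in rows, so rows that repeat a pose let the fingers close. It gives the time, the measured TCP pose, the force, the opening and the grip force at its end, in the units of the state.
- readout.read_state(): the state, without advancing time (a new reading comes with each control period).
- viewer.capture(name): name is "side" or "top"; returns (picture, depth): 480x640x3 uint8, red, green, blue; 480x640 float32, m along the optical axis (not along the pixel's ray), 0 where there is no reading.
- viewer.camera_info(name): a dict with "fx", "fy", "cx", "cy" (pixels), "distortion" ([k1, k2, p1, p2, k3] as OpenCV has them; the pictures are not rectified), "R" (3x3) and "t" (3): a world point X has camera coordinates R X + t. Camera axes: x right, y down, z forward; pixel columns grow to the right and rows downward; lengths in m; the calibration is good to about 2 mm. A picture is of the moment at which its call begins. camera_info takes no time and is no camera call.
- ticket.hand_in(): hands the job in; it is judged then, once.
The state is a dict: "time_s": time; "joint_positions": joint angles; "qvel": joint speeds; "tau": joint torques, N m; "position": TCP position; "tcp_rot": TCP orientation; "force": force on the tool from outside, world axes, zero at the start; "moment": the same for the moment, N m; "opening": opening from 0.0 (shut) to 1.0 (fully open); "grasp_force": force on a finger pad.
Only numpy, scipy, OpenCV 4.12 (cv2) and the standard library are available. Lean on these libraries where they do the work, as an engineer would, in place of code of your own. Each camera call takes 0.05 s, during which the arm holds its last target. There are 200 camera calls.

TASK

Get the injection pump on the soft-mounted cradle ready for testing its single tall outlet: pull the large black cap off that outlet, stand it open end down on the narrow sloped steel ledge and let go, and press both small black caps on the pump fully home, until they click. Work gently along each outlet's own axis, so that the pump is never forced near the stops of its soft mounts, and leave the other things on the bench where they are.

Things in the scene. Friction and masses are not known exactly. Their poses are not given: they have to be found in the camera images.
- cradle: Fixed cradle under the pump; origin: centre of its underside on the bench, z up. Base plate 180 x 200 mm. At its -x end: the pump's drive shaft and the tall outlet; 50 mm to its +x: the small outlets, left at +y, right at -y. The pump on it is an aluminium cylinder along x, 84 mm across, axis 105 mm up, with a steel head 100 mm across at x = 33 to 67 mm.
- pump (a joint): Height of the pump on its soft mounts (m): 0 at rest, - pushed down, + pulled up; vertical spring, 1.8 N per mm, stops at 16 mm either way (within 13 mm is gentle). All outlets and caps ride on it: under the hand the pump gives several mm before a cap clicks or lets go, so go on until the force or the readings show that it did.
- outlet (a point): The tall outlet: brass stub 18 mm across, 22 mm high, on a round boss 42 mm across. Origin: centre of the boss's top face, on which the home cap sits; z = outlet axis pointing out of the pump, leaning 0.49 rad from vertical towards the cradle's -x.
- big_cap: Large loose black ribbed cap, 33 mm across (36 over its ribs), 34 mm tall, mouth 22 mm, about 30 g. Origin: centre of its open lower end; z towards its closed top. Starts home on the tall outlet, held by two sprung balls in the stub: 6 to 13 N along the outlet's axis pulls it off; past the balls after 8 mm, clear of the stub after 22 mm.
- cap_left (a joint): Slide of the left small cap (at the cradle's +y) along its outlet (m): 0 = home on its neck, + = standing proud, 16 mm at most; it does not come off. Starts 8.5 to 13 mm proud, moves there with 1.5 N, meets a detent at about 7 mm and needs 10 to 14 N along its axis to snap home.
- cap_right (a joint): Slide of the right small cap (at the cradle's -y); the same as cap_left.
- cap_left_top (a point): Centre of the flat closed top of the left small cap (black, ribbed, 25 mm across, 26 mm tall, on a brass neck as wide); z = its outlet's axis pointing outwards, leaning 0.55 rad from vertical to the cradle's +y. Press here along -z with shut fingers.
- cap_right_top (a point): Centre of the flat closed top of the right small cap, the same size; z = its outlet's axis pointing outwards, leaning 0.55 rad from vertical to the cradle's -y.
- ledge_top: Narrow steel ledge on a fixed blue stand, 40 mm (its x) by 130 mm (its y), 6 mm thick, 85 mm above the bench. Origin: centre of its upper face; z = normal of that face, which slopes 0.21 rad, falling towards its -x. It stands on one or the other side of the pump; a white tray of bolts stands on the other.
- socket_a: Bystander, to be left alone: larger steel socket, 28 mm across, 38 mm tall, standing.
- socket_b: Bystander, to be left alone: smaller steel socket, 22 mm across, 38 mm tall, standing.
- union: Bystander, to be left alone: brass union, 24 mm across, 34 mm tall, standing near the robot.
- screwdriver: Bystander, to be left alone: screwdriver, 170 mm long, lying near the robot.
- spanner: Bystander, to be left alone: steel spanner, 170 mm long, lying.
- cup: Bystander, to be left alone: amber plastic cup, 60 mm across, 50 mm tall.
- bottle: Bystander, to be left alone: white bottle with a black cap, 64 mm across, 170 mm tall.
Not all that is in view belongs to the job. What is shaped like the big_cap but green is not meant.

How it is judged:
By the outcome, as a careful person would: the job done as asked, in the order asked, and still so for the second after the job is handed in, with the robot touching nothing.
It also fails if it takes over 54 s, if anything falls off the work surface, if the arm or the gripper's body presses on something with over 40 N, if the wrist force passes 120 N, or if a joint passes its speed limit or range.

## Working session

There is one attempt and no reset: what is moved stays moved. The work goes in short steps, Python scripts to look and compute and a tool call to move; the robot and the scene stay as the last step left them, time stands still between calls to the robot, and variables do not carry over. Pictures are saved under pics/ and viewed, at most 10 in all, crops included, and the job is handed in when it is done.

Besides the shell and the picture viewer there is one more tool, called after "Call:" as name(argument=value, ...), one argument or row to a line, values as JSON. send_rows: Moves the arm, as the interface text tells. Shifts and turns lie within -1 to 1; 1 stands for 250 mm of shift or 90 degrees of turn. Its arguments: {"type":"object","properties":{"moves":{"type":"array"},"grip":{"type":"number"}},"required":["moves"]}

```bash
mkdir -p pics
cat > h.py <<'E'
import numpy as np, cv2
from rig import readout, viewer, ticket
def cap(n,f=None):
    p,d=viewer.capture(n); np.savez(f'{n}.npz',p=p,d=d)
    if f: cv2.imwrite('pics/'+f,cv2.cvtColor(p,cv2.COLOR_RGB2BGR))
    return p,d
def cloud(n):
    z=np.load(f'{n}.npz');p,d=z['p'],z['d'];c=viewer.camera_info(n)
    K=np.array([[c['fx'],0,c['cx']],[0,c['fy'],c['cy']],[0,0,1.]])
    v,u=np.mgrid[:480,:640]
    uv=cv2.undistortPoints(np.stack([u.ravel(),v.ravel()],1).astype(np.float64)[:,None],K,np.array(c['distortion'],float))[:,0]
    X=np.c_[uv,np.ones(len(uv))]*d.reshape(-1,1)
    W=(X-np.array(c['t']))@np.array(c['R'])
    W[d.ravel()==0]=np.nan
    return p,W.reshape(480,640,3)
E
python3 - <<'E'
from h import *
cap('top','t0.png');cap('side','s0.png')
for n in('top','side'):
    c=viewer.camera_info(n);R=np.array(c['R']);print(n,-R.T@np.array(c['t']),R[2],c['fx'])
s=readout.read_state();print(s)
E
```

```text
top [0.44962593 0.01143758 1.06956413] [ 0.13906299 -0.0208688  -0.99006362] 461.9178892140414
side [0.0177695  0.56017925 0.61615204] [ 0.59490082 -0.60976404 -0.52371828] 476.15678713688607
{'time_s': 0.1, 'joint_positions': array([-7.59436007e+01,  3.02752404e+01,  8.21501324e+01, -8.54550672e-04,
        6.76904824e+01, -1.02264484e+01]), 'qvel': array([-0.05118201, -0.12364066, -0.15400957, -0.07739736, -0.00505972,
       -0.12989844]), 'tau': array([ 1.37433594e-04, -4.40984738e+01, -1.77150822e+01,  6.34933007e-02,
        5.34202263e-02, -3.15999250e-05]), 'position': array([ 0.2568902 , -0.56902235,  0.2216463 ]), 'tcp_rot': array([[ 9.11524182e-01,  4.11246170e-01, -5.04495039e-04],
       [ 4.11246334e-01, -9.11522144e-01,  1.95815540e-03],
       [ 3.45425508e-04, -1.99237773e-03, -9.99997956e-01]]), 'force': array([-0.33893203, -0.05471818, -1.3090788 ]), 'moment': array([-0.03361603,  0.03386408, -0.04064833]), 'grasp_force': 0.0, 'opening': 1.0049380652549311}
```

View pics/t0.png

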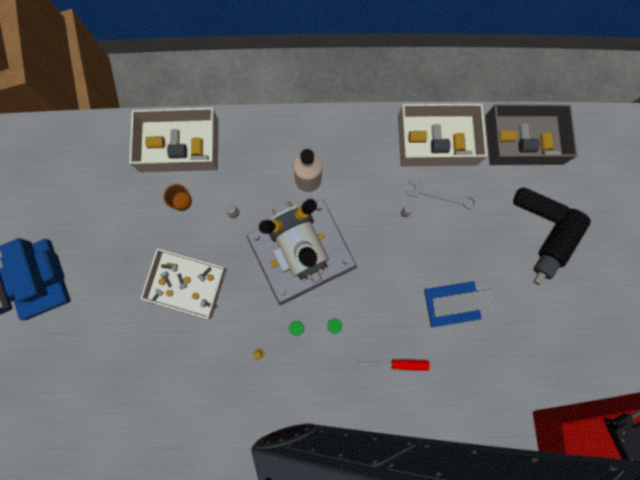

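View pics/s0.png

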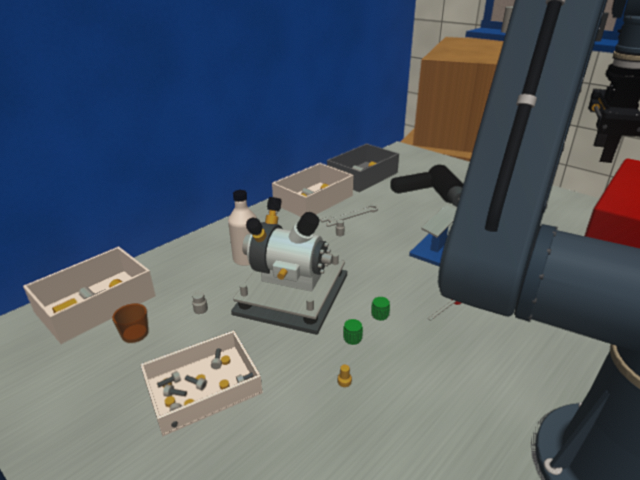

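The top view shows the pump at (300,250). The large black cap is at (307,257), the small caps are at (266,227) and (309,206), and the ledge on its blue stand is at (460,303). There are two green decoys at (296,328) and (335,326). I'll enlarge these to confirm.

Run:
```python
from h import *
t=cv2.cvtColor(np.load('top.npz')['p'],cv2.COLOR_RGB2BGR);s=cv2.cvtColor(np.load('side.npz')['p'],cv2.COLOR_RGB2BGR)
r=lambda i,x,y,w,h,k:cv2.resize(i[y:y+h,x:x+w],None,fx=k,fy=k,interpolation=cv2.INTER_CUBIC)
a=r(t,240,195,130,100,3);b=r(t,415,270,90,75,4);c=r(s,225,185,130,100,3);d=r(s,400,200,90,75,4)
o=np.zeros((600,800,3),np.uint8)
for im,x,y in((a,0,0),(b,400,0),(c,0,300),(d,400,300)): o[y:y+im.shape[0],x:x+im.shape[1]]=im
cv2.imwrite('pics/c1.png',o)
p,W=cloud('top')
np.set_printoptions(precision=4,suppress=True)
for u,v in((307,257),(266,227),(309,206),(460,303),(475,300),(490,297),(440,320),(296,328),(335,326)): print(u,v,W[v,u])
p,W=cloud('side')
for u,v in((308,222),(256,226),(274,203),(436,222),(440,218)): print('s',u,v,W[v,u])
```

```text
307 257 [0.5652 0.0216 0.1914]
266 227 [0.6247 0.0992 0.1959]
309 206 [0.6643 0.0156 0.1955]
460 303 [ 0.4717 -0.302   0.088 ]
475 300 [ 0.4772 -0.3365  0.0844]
490 297 [ 0.4826 -0.3689  0.0875]
440 320 [ 0.4361 -0.2767  0.0143]
296 328 [0.4278 0.0513 0.0342]
335 326 [ 0.43   -0.0353  0.0329]
s 308 222 [0.5547 0.0343 0.1872]
s 256 226 [0.6142 0.1071 0.1864]
s 274 203 [0.6576 0.0254 0.1863]
s 436 222 [ 0.4737 -0.2867  0.0839]
s 440 218 [ 0.477  -0.3086  0.0839]
```

View pics/c1.png

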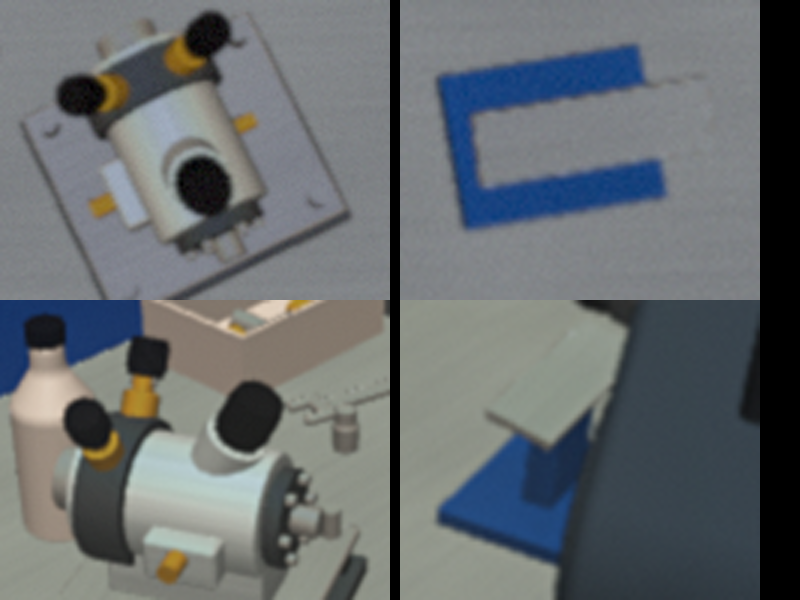

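The crop confirms the job parts. The big black ribbed cap is at top (307,257) and side (308,222), leaning toward the robot. The small caps stand on brass necks, and the bare steel ledge is at top (433–491, 298–317). The two green caps are decoys. Next I'll fit the models.

```bash
cat > fit.py <<'E'
from h import *
from scipy.optimize import least_squares
np.set_printoptions(precision=4,suppress=True)
def axes(yaw):
    x=np.array([np.cos(yaw),np.sin(yaw),0]);y=np.array([-x[1],x[0],0]);z=np.array([0,0,1.])
    return x,y,z
def capfit(P,a,r,L,c0):
    e=np.linalg.svd(a[None])[2][1:]
    def res(q):
        d=P-(c0+q[0]*e[0]+q[1]*e[1]+q[2]*a); h=d@a; rr=np.linalg.norm(d-np.outer(h,a),axis=1)
        # signed distance to capped cylinder, top at 0
        dx=rr-r; dh=h
        return np.where((dx>0)&(dh>0),np.hypot(dx,dh),np.maximum(dx,dh))
    s=least_squares(res,[0,0,0],loss='soft_l1',f_scale=.001)
    q=s.x; return c0+q[0]*e[0]+q[1]*e[1]+q[2]*a, np.sqrt(np.mean(s.fun**2))
E
python3 - <<'E'
from fit import *
C={n:cloud(n) for n in('top','side')}
p,W=C['top']
# plate
m=np.zeros((480,640),bool);m[190:305,235:365]=1
g=m&(W[...,2]>.008)&(W[...,2]<.06)
h=np.histogram(W[g][:,2],bins=26,range=(.008,.06));print(h[0])
pk=h[1][h[0].argmax()]
g=m&(abs(W[...,2]-pk-.001)<.005)
g=cv2.morphologyEx(g.astype(np.uint8),cv2.MORPH_OPEN,np.ones((3,3)))>0
r=cv2.minAreaRect((W[g][:,:2]*1000).astype(np.float32));print('plate',pk,r)
# ledge
for n,box in(('top',(425,500,285,330)),('side',(395,460,195,245))):
    p,W=C[n];m=np.zeros((480,640),bool);m[box[2]:box[3],box[0]:box[1]]=1
    g=m&(W[...,2]>.072)&(W[...,2]<.1)&(p.max(2).astype(int)-p.min(2)<45)
    P=W[g]
    for k in range(3):
        c=P.mean(0);nrm=np.linalg.svd(P-c)[2][2];nrm*=np.sign(nrm[2]);P=P[abs((P-c)@nrm)<.004]
    r=cv2.minAreaRect((P[:,:2]*1000).astype(np.float32))
    print('ledge',n,len(P),c,nrm,np.arccos(nrm[2]),r,P.min(0),P.max(0),abs((P-c)@nrm).std())
E
```

```text
[  20   72  117  138   65   11    6    6    6    0    1    1    3    7
   45  261  991 1126  469   79    6    3    2    4    3    5]
plate 0.042 ((603.0728759765625, 37.752723693847656), (169.88034057617188, 189.80091857910156), 24.607393264770508)
ledge top 1076 [ 0.4725 -0.3092  0.0855] [-0.1997 -0.0216  0.9796] 0.2022487351189495 ((472.44976806640625, -310.067138671875), (40.25105285644531, 130.68209838867188), 7.299912452697754) [ 0.4456 -0.3746  0.0781] [ 0.4998 -0.2438  0.0933] 0.0009369788841914972
ledge side 559 [ 0.4713 -0.2981  0.0831] [-0.2135 -0.0266  0.9766] 0.21688302737019402 ((472.6099853515625, -306.74652099609375), (40.062583923339844, 135.26673889160156), 7.570781230926514) [ 0.4458 -0.3719  0.0753] [ 0.5012 -0.2377  0.0885] 0.0007620250558716044
```

```bash
cat > caps.py <<'E'
from fit import *
def run(names=('top','side'),yaw=np.deg2rad(24.6)):
    x,y,z=axes(yaw);out={}
    for n in names:
        p,W=cloud(n)
        for nm,a,r,L,c0 in(('big',-np.sin(.49)*x+np.cos(.49)*z,.0172,.034,np.array([.562,.024,.190])),
          ('left',np.sin(.55)*y+np.cos(.55)*z,.0125,.026,np.array([.62,.103,.193])),
          ('right',-np.sin(.55)*y+np.cos(.55)*z,.0125,.026,np.array([.663,.016,.193]))):
            d=W-c0;h=d@a;rr=np.linalg.norm(d-h[...,None]*a,axis=-1)
            g=(h>-L*.8)&(h<.015)&(rr<r+.012)&(p.max(2)<70)
            c,e=capfit(W[g],a,r,L,c0)
            print(n,nm,g.sum(),'top',c,'base',c-L*a,'rms',e,'cradle',[(c-np.array([.603,.0378,0]))@k for k in(x,y,z)])
            out[n,nm]=c
    return out
if __name__=='__main__': run()
E
python3 caps.py
```

```text
top big 272 top [0.561  0.0182 0.1903] base [0.5755 0.0249 0.1603] rms 0.00135575086852603 cradle [np.float64(-0.046388705859335355), np.float64(-0.00032547693330663846), np.float64(0.1902988495800143)]
top left 162 top [0.6265 0.1064 0.1916] base [0.6321 0.094  0.1694] rms 0.0012181150863870133 cradle [np.float64(0.04990794584603156), np.float64(0.052587031830580035), np.float64(0.19157562906746184)]
top right 170 top [0.6705 0.0111 0.1917] base [0.6649 0.0235 0.1696] rms 0.0011272188960289905 cradle [np.float64(0.05028641472040885), np.float64(-0.05233895961695558), np.float64(0.19173796622814349)]
side big 351 top [0.561  0.0193 0.1885] base [0.5756 0.0259 0.1585] rms 0.0011033602951947667 cradle [np.float64(-0.04588861268107984), np.float64(0.0006316136308695368), np.float64(0.18851350103468795)]
side left 190 top [0.6254 0.1078 0.1895] base [0.6311 0.0954 0.1673] rms 0.0010442353305588846 cradle [np.float64(0.049512183572326215), np.float64(0.05428045620654756), np.float64(0.18947346262162643)]
side right 134 top [0.6692 0.0127 0.189 ] base [0.6635 0.025  0.1669] rms 0.0013845207684885033 cradle [np.float64(0.049701489108866945), np.float64(-0.05037255784619166), np.float64(0.1890260671962981)]
```

```bash
cat > plan.py <<'E'
from fit import *
from scipy.spatial.transform import Rotation as Ro
yaw=np.deg2rad(24.6); X,Y,Z=axes(yaw); O=np.array([.603,.0378,0])
aB=-np.sin(.49)*X+np.cos(.49)*Z; aL=np.sin(.55)*Y+np.cos(.55)*Z; aR=-np.sin(.55)*Y+np.cos(.55)*Z
baseB=np.array([.5755,.0254,.1594]); topL=np.array([.626,.1071,.1905]); topR=np.array([.6698,.0119,.1903])
lx,ly,_=axes(np.deg2rad(7.4)); nL=-np.sin(.21)*lx+np.cos(.21)*Z; cL=np.array([.4725,-.3085,.0845])
def R_of(a,xd):
    z=-a; x=xd-(xd@z)*z; x/=np.linalg.norm(x); return np.c_[x,np.cross(z,x),z]
def st():
    s=readout.read_state()
    print('t',round(s['time_s'],2),'p',s['position'],'F',s['force'],'open',round(s['opening'],3),'gf',round(s['grasp_force'],1),'q',np.round(s['joint_positions'],1)); return s
def go(p,R):
    s=st();R0=s['tcp_rot']
    print('row',np.round(R0.T@(p-s['position'])/.25,3),np.round(np.rad2deg(Ro.from_matrix(R0.T@R).as_rotvec())/90,3))
RB=R_of(aB,X)
def loc(a,R=None):
    s=st();print('F.a',s['force']@a,'perp',s['force']-(s['force']@a)*a)
E
python3 -c "
from plan import *
go(baseB+.1*aB,RB)"
```

```text
t 0.1 p [ 0.2569 -0.569   0.2216] F [-0.3389 -0.0547 -1.3091] open 1.005 gf 0.0 q [-75.9  30.3  82.2  -0.   67.7 -10.2]
row [ 1.951 -1.642 -0.1  ] [-0.     0.312 -0.004]
```

Call:
send_rows(
  moves=[
    [0.2, -0.16, -0.2, 0, 0, 0],
    [0.4, -0.33, -0.3, 0, 0, 0],
    [0.6, -0.5, -0.3, 0, 0, 0],
    [0.8, -0.67, -0.3, 0, 0, 0],
    [0.9, -0.76, -0.3, 0, 0.1, 0],
    [1, -0.84, -0.3, 0, 0.2, 0],
    [1, -0.84, -0.3, 0, 0.312, 0],
    [1, -0.84, -0.3, 0, 0.312, 0],
    [1, -0.84, -0.3, 0, 0.312, 0],
  ],
  grip=0.7,
)

```text
time_s: 1.0
position: [0.3977, -0.2744, 0.2969]
tcp_rot: [[0.805, 0.41, 0.428], [0.361, -0.912, 0.195], [0.47, -0.002, -0.882]]
force: [0.6, -1.0, 0.2]
opening: 0.701
grasp_force: 0.0
```

```bash
python3 -c "
from plan import *
go(baseB+.1*aB,RB)"
```

```text
t 1.0 p [ 0.3977 -0.2744  0.2969] F [ 0.5592 -1.0177  0.1639] open 0.701 gf 0.0 q [-66.4  11.7 106.1  31.   66.1 -14.4]
row [ 0.747 -0.8    0.623] [ 0.001  0.    -0.004]
```

Call:
send_rows(
  moves=[
    [0.15, -0.16, 0.06, 0, 0, 0],
    [0.3, -0.32, 0.2, 0, 0, 0],
    [0.45, -0.48, 0.3, 0, 0, 0],
    [0.6, -0.64, 0.4, 0, 0, 0],
    [0.747, -0.8, 0.5, 0, 0, 0],
    [0.747, -0.8, 0.6, 0, 0, -0.004],
    [0.747, -0.8, 0.623, 0, 0, -0.004],
    [0.747, -0.8, 0.623, 0, 0, -0.004],
    [0.747, -0.8, 0.623, 0, 0, -0.004],
  ],
)

```text
time_s: 1.9
position: [0.534, 0.0047, 0.2481]
tcp_rot: [[0.801, 0.417, 0.429], [0.37, -0.909, 0.193], [0.47, 0.004, -0.882]]
force: [-0.1, 0.5, 0.3]
opening: 0.7
grasp_force: 0.0
```

```bash
python3 -c "
from plan import *
go(baseB+.006*aB,RB)
cap('side','s1.png')
i=cv2.imread('pics/s1.png')[130:330,200:400];cv2.imwrite('pics/s1c.png',cv2.resize(i,None,fx=3,fy=3,interpolation=2))"
```

```text
t 1.9 p [0.534  0.0047 0.2481] F [-0.0942  0.4963  0.3321] open 0.7 gf 0.0 q [-23.5  14.4 112.5  34.   38.6  17.5]
row [-0.003 -0.007  0.376] [0.002 0.    0.002]
```

View pics/s1c.png

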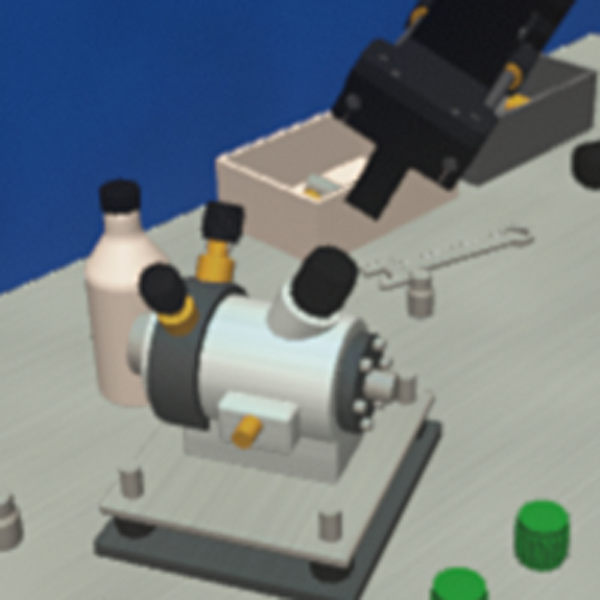

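The gripper lines up with the big cap's axis: fingers at crop (390,190), cap at (325,285). Descending and closing.

Call:
send_rows(
  moves=[
    [-0.003, -0.007, 0.1, 0, 0, 0],
    [-0.003, -0.007, 0.2, 0, 0, 0],
    [-0.003, -0.007, 0.26, 0, 0, 0],
    [-0.003, -0.007, 0.31, 0, 0, 0],
    [-0.003, -0.007, 0.35, 0, 0, 0],
    [-0.003, -0.007, 0.37, 0, 0, 0],
    [-0.003, -0.007, 0.376, 0, 0, 0],
    [-0.003, -0.007, 0.376, 0, 0, 0],
  ],
)

```text
time_s: 2.75
position: [0.5725, 0.0241, 0.165]
tcp_rot: [[0.802, 0.416, 0.429], [0.368, -0.909, 0.193], [0.471, 0.003, -0.882]]
force: [0.2, 0.2, 0.1]
opening: 0.701
grasp_force: 0.0
```

```bash
python3 -c "
from plan import *
go(baseB+.006*aB,RB)"
```

```text
t 2.75 p [0.5725 0.0241 0.165 ] F [0.2    0.1628 0.0984] open 0.701 gf 0.0 q [-19.1  25.7 112.9  44.8  27.3   8.5]
row [0.001 0.    0.002] [ 0.002 -0.     0.001]
```

Call:
send_rows(
  moves=[
    [0, 0, 0, 0, 0, 0],
    [0, 0, 0, 0, 0, 0],
    [0, 0, 0, 0, 0, 0],
    [0, 0, 0, 0, 0, 0],
    [0, 0, 0, 0, 0, 0],
    [0, 0, 0, 0, 0, 0],
    [0, 0, 0, 0, 0, 0],
    [0, 0, 0, 0, 0, 0],
  ],
  grip=0.2,
)

```text
time_s: 3.55
position: [0.5724, 0.0242, 0.1648]
tcp_rot: [[0.802, 0.416, 0.429], [0.369, -0.909, 0.193], [0.471, 0.003, -0.882]]
force: [-0.9, -1.9, 0.8]
opening: 0.364
grasp_force: 33.2
```

```bash
python3 -c "
from plan import *
loc(aB);print(RB.T@Z)"
```

```text
t 3.55 p [0.5724 0.0242 0.1648] F [-0.9013 -1.8964  0.843 ] open 0.364 gf 33.2 q [-19.   25.8 112.9  44.8  27.3   8.5]
F.a 1.5009767887736603 perp [-0.259  -1.6024 -0.4814]
[ 0.4706 -0.     -0.8823]
```

Call:
send_rows(
  moves=[
    [0.002, 0, -0.004, 0, 0, 0],
    [0.004, 0, -0.008, 0, 0, 0],
    [0.006, 0, -0.012, 0, 0, 0],
    [0.006, 0, -0.016, 0, 0, 0],
    [0.006, 0, -0.02, 0, 0, 0],
    [0.006, 0, -0.02, 0, 0, 0],
  ],
)

```text
time_s: 4.15
position: [0.5719, 0.0241, 0.1698]
tcp_rot: [[0.802, 0.416, 0.429], [0.368, -0.909, 0.194], [0.471, 0.002, -0.882]]
force: [5.8, 2.0, -7.9]
opening: 0.359
grasp_force: 33.3
```

```bash
python3 -c "
from plan import *
loc(aB)"
```

```text
t 4.15 p [0.5719 0.0241 0.1698] F [ 5.7709  1.9677 -7.8617] open 0.359 gf 33.3 q [-19.1  25.2 112.7  43.8  27.9   9.5]
F.a -9.791553386617505 perp [1.5809 0.0495 0.7777]
```

Call:
send_rows(
  moves=[
    [0.003, 0, -0.006, 0, 0, 0],
    [0.004, 0, -0.012, 0, 0, 0],
    [0.004, 0, -0.018, 0, 0, 0],
    [0.004, 0, -0.024, 0, 0, 0],
    [0.004, 0, -0.024, 0, 0, 0],
  ],
)

```text
time_s: 4.65
position: [0.5691, 0.0232, 0.1759]
tcp_rot: [[0.802, 0.417, 0.429], [0.369, -0.909, 0.194], [0.471, 0.003, -0.882]]
force: [-1.5, -0.0, -0.7]
opening: 0.364
grasp_force: 33.2
```

```bash
python3 -c "
from plan import *
loc(aB)"
```

```text
t 4.65 p [0.5691 0.0232 0.1759] F [-1.4673 -0.0176 -0.6928] open 0.364 gf 33.2 q [-19.3  24.3 112.8  42.8  28.6  10.5]
F.a 0.020084596271302657 perp [-1.4587 -0.0136 -0.7105]
```

It let go. I'll re-centre on the axis and draw it clear.

Call:
send_rows(
  moves=[
    [-0.008, 0, -0.01, 0, 0, 0],
    [-0.008, 0, -0.03, 0, 0, 0],
    [-0.008, 0, -0.06, 0, 0, 0],
    [-0.008, 0, -0.1, 0, 0, 0],
    [-0.008, 0, -0.2, 0, 0, 0],
    [-0.008, 0, -0.35, 0, 0, 0],
    [-0.008, 0, -0.45, 0, 0, 0],
    [-0.008, 0, -0.45, 0, 0, 0],
  ],
)

```text
time_s: 5.45
position: [0.5203, -0.0006, 0.2778]
tcp_rot: [[0.799, 0.415, 0.435], [0.369, -0.91, 0.19], [0.475, 0.009, -0.88]]
force: [0.1, 0.3, -1.1]
opening: 0.359
grasp_force: 33.2
```

```bash
python3 -c "
from plan import *
RP=R_of(nL,lx)
go(cL+.08*nL,RP)
cap('side','s2.png');cap('top','t2.png')
a=cv2.imread('pics/s2.png')[120:320,230:430];b=cv2.imread('pics/t2.png')[200:400,230:430]
cv2.imwrite('pics/c2.png',cv2.resize(np.hstack([a,b]),None,fx=2,fy=2,interpolation=2))"
```

```text
t 5.45 p [ 0.5203 -0.0006  0.2778] F [ 0.1446  0.2667 -1.1088] open 0.359 gf 33.2 q [-25.1  10.4 112.   31.8  42.6  19.4]
row [-0.882  1.017  0.057] [-0.061 -0.181  0.181]
```

View pics/c2.png

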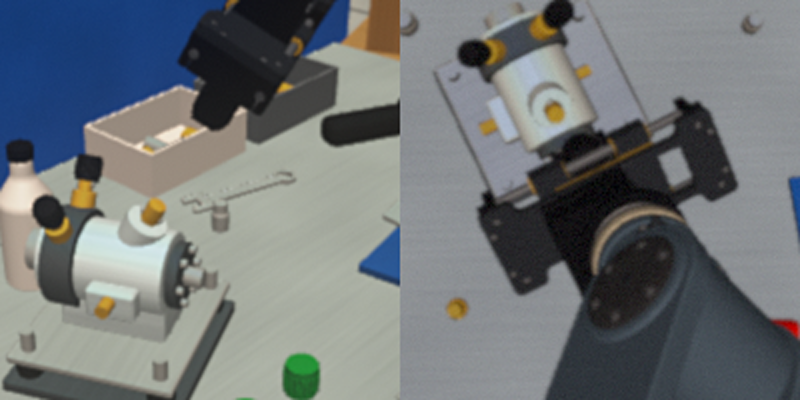

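The cap is in the fingers and the brass stub is bare. Carrying the cap to the ledge.

Call:
send_rows(
  moves=[
    [-0.1, 0.12, -0.03, 0, -0.02, 0.02],
    [-0.26, 0.3, -0.06, -0.02, -0.06, 0.06],
    [-0.42, 0.48, -0.08, -0.03, -0.1, 0.1],
    [-0.58, 0.66, -0.06, -0.05, -0.14, 0.14],
    [-0.74, 0.83, -0.03, -0.061, -0.181, 0.181],
    [-0.84, 0.94, 0, -0.061, -0.181, 0.181],
    [-0.88, 1, 0, -0.061, -0.181, 0.181],
    [-0.88, 1, 0, -0.061, -0.181, 0.181],
    [-0.88, 1, 0, -0.061, -0.181, 0.181],
  ],
)

```text
time_s: 6.45
position: [0.4467, -0.3076, 0.169]
tcp_rot: [[0.972, 0.128, 0.197], [0.124, -0.992, 0.033], [0.2, -0.008, -0.98]]
force: [-0.8, 0.6, -1.0]
opening: 0.365
grasp_force: 33.2
```

```bash
cat >> plan.py <<'E'
RP=R_of(nL,lx)
E
python3 -c "
from plan import *
go(cL+.05*nL,RP)
p,d=cap('side','s3.png');c=viewer.camera_info('side');R=np.array(c['R']);t=np.array(c['t'])
cv2.imwrite('pics/c3.png',cv2.resize(cv2.imread('pics/s3.png')[130:280,380:530],None,fx=4,fy=4,interpolation=2))"
```

```text
t 6.45 p [ 0.4467 -0.3076  0.169 ] F [-0.7827  0.6004 -0.9634] open 0.365 gf 33.2 q [-52.3  25.8 103.3  14.1  46.3  21. ]
row [0.031 0.018 0.151] [-0.005  0.005 -0.001]
```

View pics/c3.png

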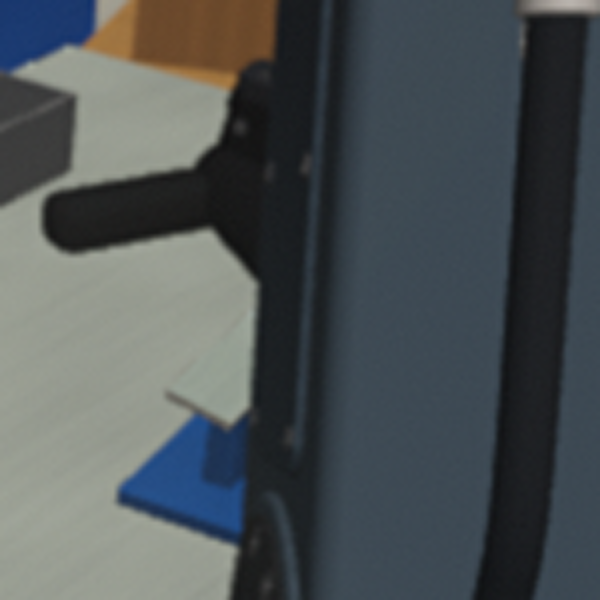

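The arm hides the ledge from the side camera, so I'll come down by force readings.

Call:
send_rows(
  moves=[
    [0.031, 0.018, 0.05, -0.005, 0.005, 0],
    [0.031, 0.018, 0.1, -0.005, 0.005, 0],
    [0.031, 0.018, 0.15, -0.005, 0.005, 0],
    [0.031, 0.018, 0.2, -0.005, 0.005, 0],
    [0.031, 0.018, 0.24, -0.005, 0.005, 0],
    [0.031, 0.018, 0.27, -0.005, 0.005, 0],
    [0.031, 0.018, 0.28, -0.005, 0.005, 0],
    [0.031, 0.018, 0.28, -0.005, 0.005, 0],
    [0.031, 0.018, 0.28, -0.005, 0.005, 0],
  ],
)

```text
time_s: 7.4
position: [0.4697, -0.3095, 0.1044]
tcp_rot: [[0.969, 0.128, 0.209], [0.126, -0.992, 0.023], [0.21, 0.005, -0.978]]
force: [-0.2, 0.5, -0.3]
opening: 0.364
grasp_force: 33.2
```

```bash
python3 -c "
from plan import *
go(cL+.006*nL,RP);loc(nL)"
```

```text
t 7.4 p [ 0.4697 -0.3095  0.1044] F [-0.1963  0.5023 -0.2979] open 0.364 gf 33.2 q [-50.4  32.9 104.2  16.8  37.3  19.3]
row [-0.005 -0.003  0.056] [ 0.003 -0.001  0.   ]
t 7.4 p [ 0.4697 -0.3095  0.1044] F [-0.1963  0.5023 -0.2979] open 0.364 gf 33.2 q [-50.4  32.9 104.2  16.8  37.3  19.3]
F.a -0.2642582579324712 perp [-0.2509  0.4952 -0.0394]
```

Call:
send_rows(
  moves=[
    [-0.004, -0.003, 0.015, 0.003, 0, 0],
    [-0.004, -0.003, 0.028, 0.003, 0, 0],
    [-0.004, -0.003, 0.036, 0.003, 0, 0],
    [-0.004, -0.003, 0.042, 0.003, 0, 0],
    [-0.004, -0.003, 0.046, 0.003, 0, 0],
    [-0.004, -0.003, 0.046, 0.003, 0, 0],
  ],
)

```text
time_s: 8.0
position: [0.4709, -0.3083, 0.0925]
tcp_rot: [[0.97, 0.129, 0.208], [0.126, -0.992, 0.028], [0.21, -0.001, -0.978]]
force: [-0.3, 0.2, -1.5]
opening: 0.357
grasp_force: 33.2
```

Call:
send_rows(
  moves=[
    [0, 0, 0.003, 0, 0, 0],
    [0, 0, 0.006, 0, 0, 0],
    [0, 0, 0.006, 0, 0, 0],
  ],
)

```text
time_s: 8.3
position: [0.4712, -0.3082, 0.0911]
tcp_rot: [[0.97, 0.129, 0.208], [0.126, -0.992, 0.028], [0.21, -0.001, -0.978]]
force: [-0.3, 0.6, -1.0]
opening: 0.358
grasp_force: 33.2
```

Call:
send_rows(
  moves=[
    [0, 0, 0.002, 0, 0, 0],
    [0, 0, 0.004, 0, 0, 0],
    [0, 0, 0.004, 0, 0, 0],
  ],
)

```text
time_s: 8.6
position: [0.4714, -0.3083, 0.0906]
tcp_rot: [[0.969, 0.129, 0.208], [0.127, -0.992, 0.027], [0.21, -0.0, -0.978]]
force: [-1.2, 0.4, 4.5]
opening: 0.358
grasp_force: 33.2
```

Call:
send_rows(
  moves=[
    [0, 0, 0.002, 0, 0, 0],
    [0, 0, 0.004, 0, 0, 0],
    [0, 0, 0.004, 0, 0, 0],
  ],
)

```text
time_s: 8.9
position: [0.4714, -0.3083, 0.0905]
tcp_rot: [[0.969, 0.13, 0.208], [0.127, -0.992, 0.027], [0.21, 0.0, -0.978]]
force: [-4.2, 0.8, 11.4]
opening: 0.36
grasp_force: 33.1
```

It's seated firmly. Opening and letting it settle.

Call:
send_rows(
  moves=[
    [0, 0, -0.003, 0, 0, 0],
    [0, 0, -0.003, 0, 0, 0],
    [0, 0, -0.003, 0, 0, 0],
    [0, 0, -0.003, 0, 0, 0],
    [0, 0, -0.003, 0, 0, 0],
  ],
  grip=0.6,
)

```text
time_s: 9.4
position: [0.4715, -0.3082, 0.0897]
tcp_rot: [[0.97, 0.129, 0.208], [0.126, -0.992, 0.028], [0.21, -0.001, -0.978]]
force: [0.7, 0.8, 0.9]
opening: 0.592
grasp_force: 0.0
```

Call:
send_rows(
  moves=[
    [0, 0, -0.05, 0, 0, 0],
    [0, 0, -0.12, 0, 0, 0],
    [0, 0, -0.25, 0, 0, 0],
    [0, 0, -0.4, 0, 0, 0],
    [0, 0, -0.6, 0, 0, 0],
    [0, 0, -0.75, 0, 0, 0],
    [0, 0, -0.75, 0, 0, 0],
  ],
)

```text
time_s: 10.1
position: [0.4338, -0.3163, 0.2799]
tcp_rot: [[0.968, 0.128, 0.216], [0.128, -0.992, 0.017], [0.216, 0.011, -0.976]]
force: [0.8, -0.6, -0.4]
opening: 0.6
grasp_force: 0.0
```

```bash
python3 -c "
from plan import *
s=st();s=go(topL+.09*aL,R_of(aL,X))
cap('side','s4.png');cap('top','t4.png')
a=cv2.imread('pics/s4.png')[170:290,380:530];b=cv2.imread('pics/t4.png')[250:370,390:540]
cv2.imwrite('pics/c4.png',cv2.resize(np.hstack([a,b]),None,fx=2.6,fy=2.6,interpolation=2))"
```

```text
t 10.1 p [ 0.4338 -0.3163  0.2799] F [ 0.7569 -0.5505 -0.4423] open 0.6 gf 0.0 q [-54.3  16.   97.5  12.3  60.5  22.8]
t 10.1 p [ 0.4338 -0.3163  0.2799] F [ 0.7569 -0.5505 -0.4423] open 0.6 gf 0.0 q [-54.3  16.   97.5  12.3  60.5  22.8]
row [ 0.896 -1.761  0.23 ] [-0.318 -0.081 -0.222]
```

View pics/c4.png

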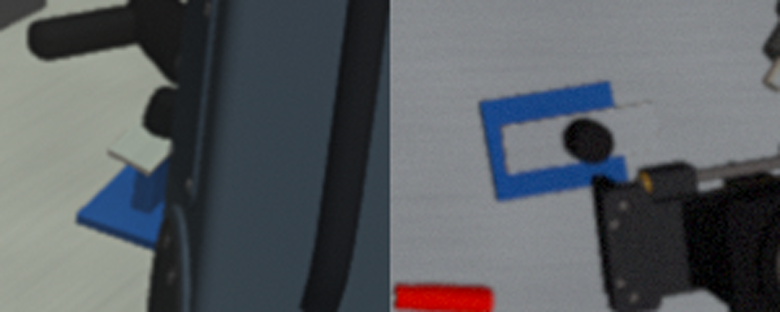

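The large cap stands on the ledge at about the middle (crop (588,140)). Moving to the left small cap with the fingers shut.

Call:
send_rows(
  moves=[
    [0.1, -0.15, -0.08, 0, 0, 0],
    [0.2, -0.32, -0.1, 0, 0, 0],
    [0.28, -0.5, -0.1, 0, 0, 0],
    [0.36, -0.68, -0.1, 0, 0, 0],
    [0.44, -0.85, -0.1, -0.05, -0.02, -0.04],
    [0.5, -1, -0.1, -0.1, -0.04, -0.1],
    [0.5, -1, -0.1, -0.18, -0.06, -0.17],
    [0.5, -1, -0.1, -0.27, -0.08, -0.22],
    [0.5, -1, -0.1, -0.318, -0.081, -0.222],
    [0.5, -1, -0.1, -0.318, -0.081, -0.222],
    [0.5, -1, -0.1, -0.318, -0.081, -0.222],
  ],
  grip=0,
)

```text
time_s: 11.3
position: [0.5155, -0.0497, 0.3224]
tcp_rot: [[0.908, 0.363, 0.208], [0.418, -0.781, -0.464], [-0.006, 0.508, -0.861]]
force: [0.6, 0.4, 0.1]
opening: 0.007
grasp_force: 0.0
```

```bash
python3 -c "
from plan import *
go(topL+.09*aL,R_of(aL,X))"
```

```text
t 11.3 p [ 0.5155 -0.0497  0.3224] F [0.5644 0.4034 0.1453] open 0.007 gf 0.0 q [ -2.4  13.2 100.4 -33.   56.4  78.9]
row [ 0.666 -0.604 -0.104] [-0.011  0.002  0.003]
```

Call:
send_rows(
  moves=[
    [0.14, -0.12, -0.03, 0, 0, 0],
    [0.28, -0.25, -0.06, 0, 0, 0],
    [0.42, -0.38, -0.08, 0, 0, 0],
    [0.54, -0.5, -0.1, -0.005, 0, 0],
    [0.63, -0.57, -0.104, -0.011, 0.002, 0.003],
    [0.666, -0.604, -0.104, -0.011, 0.002, 0.003],
    [0.666, -0.604, -0.104, -0.011, 0.002, 0.003],
    [0.666, -0.604, -0.104, -0.011, 0.002, 0.003],
  ],
)

```text
time_s: 12.1
position: [0.6074, 0.1471, 0.269]
tcp_rot: [[0.911, 0.351, 0.218], [0.413, -0.775, -0.478], [0.001, 0.526, -0.851]]
force: [-0.3, 0.3, 0.1]
opening: 0.007
grasp_force: 0.0
```

```bash
python3 -c "
from plan import *
go(topL+.008*aL,R_of(aL,X));loc(aL)"
```

```text
t 12.1 p [0.6074 0.1471 0.269 ] F [-0.3494  0.3297  0.0864] open 0.007 gf 0.0 q [ 18.1  29.4  83.5 -34.5  67.4  97.4]
row [ 0.002 -0.015  0.328] [ 0.002  0.001 -0.002]
t 12.1 p [0.6074 0.1471 0.269 ] F [-0.3494  0.3297  0.0864] open 0.007 gf 0.0 q [ 18.1  29.4  83.5 -34.5  67.4  97.4]
F.a 0.3063411501603135 perp [-0.2827  0.1841 -0.1748]
```

Call:
send_rows(
  moves=[
    [0.002, -0.01, 0.1, 0, 0, 0],
    [0.002, -0.015, 0.2, 0, 0, 0],
    [0.002, -0.015, 0.27, 0, 0, 0],
    [0.002, -0.015, 0.31, 0, 0, 0],
    [0.002, -0.015, 0.328, 0, 0, 0],
    [0.002, -0.015, 0.34, 0, 0, 0],
    [0.002, -0.015, 0.35, 0, 0, 0],
    [0.002, -0.015, 0.36, 0, 0, 0],
    [0.002, -0.015, 0.36, 0, 0, 0],
  ],
)

```text
time_s: 13.0
position: [0.6266, 0.1093, 0.1905]
tcp_rot: [[0.91, 0.352, 0.22], [0.415, -0.774, -0.478], [0.003, 0.526, -0.851]]
force: [-0.5, -0.8, 0.4]
opening: 0.007
grasp_force: 0.0
```

Call:
send_rows(
  moves=[
    [0, 0, 0.006, 0, 0, 0],
    [0, 0, 0.012, 0, 0, 0],
    [0, 0, 0.016, 0, 0, 0],
    [0, 0, 0.016, 0, 0, 0],
  ],
)

```text
time_s: 13.4
position: [0.6274, 0.1077, 0.1868]
tcp_rot: [[0.91, 0.352, 0.22], [0.415, -0.775, -0.477], [0.003, 0.525, -0.851]]
force: [-1.4, 2.6, 0.9]
opening: 0.005
grasp_force: 1.5
```

```bash
python3 -c "
from plan import *
go(topL,R_of(aL,X));loc(aL)"
```

```text
t 13.4 p [0.6274 0.1077 0.1868] F [-1.4181  2.6226  0.8561] open 0.005 gf 1.5 q [ 13.9  35.1  87.8 -38.   57.  100.7]
row [-0.006  0.008 -0.013] [ 0.002 -0.001 -0.002]
t 13.4 p [0.6274 0.1077 0.1868] F [-1.4181  2.6226  0.8561] open 0.005 gf 1.5 q [ 13.9  35.1  87.8 -38.   57.  100.7]
F.a 2.284811008010393 perp [-0.921   1.5367 -1.0917]
```

Call:
send_rows(
  moves=[
    [0, 0, 0.006, 0, 0, 0],
    [0, 0, 0.012, 0, 0, 0],
    [0, 0, 0.016, 0, 0, 0],
    [0, 0, 0.016, 0, 0, 0],
  ],
)

```text
time_s: 13.8
position: [0.6278, 0.1071, 0.1837]
tcp_rot: [[0.91, 0.352, 0.22], [0.415, -0.776, -0.475], [0.004, 0.524, -0.852]]
force: [-4.5, 8.0, 4.5]
opening: 0.005
grasp_force: 4.6
```

Call:
send_rows(
  moves=[
    [0, 0, 0.006, 0, 0, 0],
    [0, -0.003, 0.012, 0, 0, 0],
    [0, -0.004, 0.016, 0, 0, 0],
    [0, -0.004, 0.016, 0, 0, 0],
  ],
)

```text
time_s: 14.2
position: [0.629, 0.1046, 0.1797]
tcp_rot: [[0.91, 0.352, 0.22], [0.415, -0.775, -0.477], [0.003, 0.525, -0.851]]
force: [-2.5, 5.0, 3.9]
opening: 0.005
grasp_force: 3.2
```

Call:
send_rows(
  moves=[
    [0, -0.003, 0.006, 0, 0, 0],
    [0, -0.006, 0.012, 0, 0, 0],
    [0, -0.006, 0.012, 0, 0, 0],
  ],
)

```text
time_s: 14.5
position: [0.629, 0.1046, 0.1771]
tcp_rot: [[0.91, 0.351, 0.221], [0.415, -0.775, -0.477], [0.003, 0.526, -0.851]]
force: [-4.7, 6.7, 9.3]
opening: 0.006
grasp_force: 5.8
```

Call:
send_rows(
  moves=[
    [0, -0.003, 0.006, 0, 0, 0],
    [0, -0.005, 0.012, 0, 0, 0],
    [0, -0.005, 0.012, 0, 0, 0],
  ],
)

```text
time_s: 14.8
position: [0.6291, 0.1046, 0.1748]
tcp_rot: [[0.91, 0.351, 0.221], [0.415, -0.775, -0.477], [0.004, 0.526, -0.851]]
force: [-6.9, 8.0, 13.3]
opening: 0.004
grasp_force: 8.3
```

```bash
python3 -c "
from plan import *
go(topL,R_of(aL,X));loc(aL)"
```

```text
t 14.8 p [0.6291 0.1046 0.1748] F [-6.9081  7.9573 13.3043] open 0.004 gf 8.3 q [ 13.6  36.   88.4 -38.7  55.6 101.6]
row [-0.007  0.021 -0.061] [ 0.002 -0.002 -0.002]
t 14.8 p [0.6291 0.1046 0.1748] F [-6.9081  7.9573 13.3043] open 0.004 gf 8.3 q [ 13.6  36.   88.4 -38.7  55.6 101.6]
F.a 16.62698317942953 perp [-3.2903  0.0554 -0.8706]
```

Axial force rose to 16.6 N after an earlier drop, with about 9 mm of slide, so it probably clicked. I'll retreat and check with a camera fit.

Call:
send_rows(
  moves=[
    [0, 0.012, -0.02, 0, 0, 0],
    [0, 0.016, -0.04, 0, 0, 0],
    [0, 0.016, -0.08, 0, 0, 0],
    [0, 0.016, -0.2, 0, 0, 0],
    [0, 0.016, -0.4, 0, 0, 0],
    [0, 0.016, -0.55, 0, 0, 0],
    [0, 0.016, -0.65, 0, 0, 0],
    [0, 0.016, -0.65, 0, 0, 0],
  ],
)

```text
time_s: 15.6
position: [0.5962, 0.1797, 0.3173]
tcp_rot: [[0.909, 0.35, 0.227], [0.417, -0.775, -0.475], [0.01, 0.527, -0.85]]
force: [1.1, -0.0, 1.1]
opening: 0.004
grasp_force: 0.0
```

```bash
python3 -c "
from plan import *
go(topR+.12*aR,R_of(aR,X))
cap('side','s5.png');cap('top','t5.png')
import caps;caps.run()
a=cv2.imread('pics/s5.png')[185:285,230:330];b=cv2.imread('pics/t5.png')[190:290,240:340]
cv2.imwrite('pics/c5.png',cv2.resize(np.hstack([a,b]),None,fx=4,fy=4,interpolation=2))"
```

```text
t 15.6 p [0.5962 0.1797 0.3173] F [ 1.1345 -0.0436  1.0593] open 0.004 gf 0.0 q [ 21.3  26.9  79.7 -33.2  73.7  96.5]
row [-0.013  0.784  0.602] [ 0.703 -0.007  0.   ]
top big 0 top [0.562 0.024 0.19 ] base [0.5765 0.0307 0.16  ] rms nan cradle [np.float64(-0.043023355404123276), np.float64(0.004520054177826874), np.float64(0.19)]
top left 121 top [0.6291 0.1021 0.1833] base [0.6348 0.0898 0.1611] rms 0.000997387538181727 cradle [np.float64(0.05051892408740305), np.float64(0.04763792698392293), np.float64(0.18328249603260696)]
top right 168 top [0.6708 0.0109 0.1915] base [0.6651 0.0232 0.1693] rms 0.0010405862365929855 cradle [np.float64(0.0504026388241267), np.float64(-0.052714331470408035), np.float64(0.19148984633600863)]
side big 0 top [0.562 0.024 0.19 ] base [0.5765 0.0307 0.16  ] rms nan cradle [np.float64(-0.043023355404123276), np.float64(0.004520054177826874), np.float64(0.19)]
side left 151 top [0.6276 0.1027 0.1812] base [0.6333 0.0904 0.1591] rms 0.0011400611870234216 cradle [np.float64(0.049432766711850845), np.float64(0.048774445669828), np.float64(0.18122430022326247)]
side right 136 top [0.6693 0.0129 0.1886] base [0.6636 0.0253 0.1665] rms 0.0013464245713473116 cradle [np.float64(0.04990141064451521), np.float64(-0.05021332400660209), np.float64(0.18863696063892685)]
  return _methods._mean(a, axis=axis, dtype=dtype,
  ret = ret.dtype.type(ret / rcount)
```

View pics/c5.png

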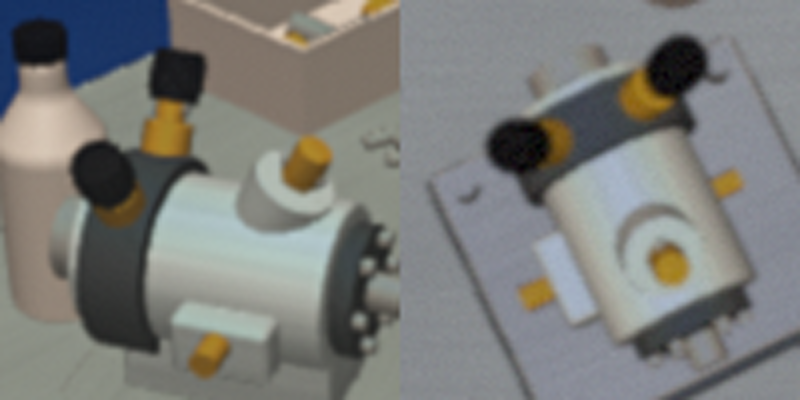

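The left cap moved about 9.7 mm along its axis, well past the 7 mm detent, so it is home. Now the right cap.

Call:
send_rows(
  moves=[
    [0, 0.1, -0.02, 0.08, 0, 0],
    [0, 0.2, 0, 0.17, 0, 0],
    [0, 0.3, 0.03, 0.26, 0, 0],
    [0, 0.4, 0.07, 0.35, 0, 0],
    [-0.01, 0.5, 0.13, 0.44, 0, 0],
    [-0.01, 0.6, 0.25, 0.53, 0, 0],
    [-0.013, 0.7, 0.4, 0.62, 0, 0],
    [-0.013, 0.784, 0.52, 0.703, -0.007, 0],
    [-0.013, 0.784, 0.6, 0.703, -0.007, 0],
    [-0.013, 0.784, 0.6, 0.703, -0.007, 0],
    [-0.013, 0.784, 0.6, 0.703, -0.007, 0],
  ],
)

```text
time_s: 16.8
position: [0.693, -0.0462, 0.2878]
tcp_rot: [[0.91, 0.348, -0.226], [0.415, -0.776, 0.475], [-0.01, -0.526, -0.851]]
force: [-0.3, 0.9, 1.9]
opening: 0.005
grasp_force: 0.0
```

```bash
python3 -c "
from plan import *
go(topR+.01*aR,R_of(aR,X))"
```

```text
t 16.8 p [ 0.693  -0.0462  0.2878] F [-0.2759  0.9382  1.882 ] open 0.005 gf 0.0 q [-22.2  43.   53.3  21.7 107.   45.5]
row [ 0.016 -0.008  0.423] [-0.002  0.005 -0.004]
```

Call:
send_rows(
  moves=[
    [0.01, -0.008, 0.1, -0.002, 0.005, -0.004],
    [0.016, -0.008, 0.2, -0.002, 0.005, -0.004],
    [0.016, -0.008, 0.3, -0.002, 0.005, -0.004],
    [0.016, -0.008, 0.37, -0.002, 0.005, -0.004],
    [0.016, -0.008, 0.41, -0.002, 0.005, -0.004],
    [0.016, -0.008, 0.435, -0.002, 0.005, -0.004],
    [0.016, -0.008, 0.45, -0.002, 0.005, -0.004],
    [0.016, -0.008, 0.45, -0.002, 0.005, -0.004],
  ],
)

```text
time_s: 17.6
position: [0.6719, 0.01, 0.1947]
tcp_rot: [[0.909, 0.357, -0.214], [0.417, -0.776, 0.473], [0.003, -0.52, -0.854]]
force: [-0.8, -0.4, 0.9]
opening: 0.001
grasp_force: 0.0
```

```bash
python3 -c "
from plan import *
go(topR,R_of(aR,X));loc(aR)"
```

```text
t 17.6 p [0.6719 0.01   0.1947] F [-0.8171 -0.3895  0.8987] open 0.001 gf 0.0 q [-18.9  44.3  65.3  22.3  92.7  43.1]
row [-0.004  0.     0.021] [ 0.002 -0.001  0.001]
t 17.6 p [0.6719 0.01   0.1947] F [-0.8171 -0.3895  0.8987] open 0.001 gf 0.0 q [-18.9  44.3  65.3  22.3  92.7  43.1]
F.a 0.7734901627489199 perp [-0.9854 -0.0219  0.2393]
```

Call:
send_rows(
  moves=[
    [-0.003, 0, 0.01, 0, 0, 0],
    [-0.003, 0, 0.02, 0, 0, 0],
    [-0.003, 0, 0.03, 0, 0, 0],
    [-0.003, 0, 0.036, 0, 0, 0],
    [-0.003, 0, 0.036, 0, 0, 0],
  ],
)

```text
time_s: 18.1
position: [0.6699, 0.0123, 0.1865]
tcp_rot: [[0.91, 0.356, -0.213], [0.415, -0.777, 0.473], [0.003, -0.518, -0.855]]
force: [1.6, -4.8, 2.4]
opening: 0.006
grasp_force: 2.4
```

Call:
send_rows(
  moves=[
    [0, 0.001, 0.006, 0, 0, 0],
    [0, 0.003, 0.012, 0, 0, 0],
    [0, 0.003, 0.012, 0, 0, 0],
  ],
)

```text
time_s: 18.4
position: [0.6697, 0.0125, 0.1843]
tcp_rot: [[0.91, 0.357, -0.212], [0.415, -0.778, 0.472], [0.003, -0.517, -0.856]]
force: [1.5, -6.2, 5.3]
opening: 0.004
grasp_force: 4.3
```

Call:
send_rows(
  moves=[
    [0, 0.002, 0.006, 0, 0, 0],
    [0, 0.005, 0.012, 0, 0, 0],
    [0, 0.005, 0.012, 0, 0, 0],
  ],
)

```text
time_s: 18.7
position: [0.6687, 0.0146, 0.1813]
tcp_rot: [[0.91, 0.356, -0.214], [0.415, -0.776, 0.475], [0.003, -0.521, -0.854]]
force: [0.4, 1.0, 1.5]
opening: 0.002
grasp_force: 0.8
```

Call:
send_rows(
  moves=[
    [0, 0.002, 0.006, 0, 0, 0],
    [0, 0.005, 0.012, 0, 0, 0],
    [0, 0.005, 0.012, 0, 0, 0],
  ],
)

```text
time_s: 19.0
position: [0.6687, 0.0149, 0.1781]
tcp_rot: [[0.909, 0.357, -0.214], [0.416, -0.776, 0.474], [0.003, -0.52, -0.854]]
force: [0.4, -3.7, 8.0]
opening: 0.005
grasp_force: 4.3
```

```bash
python3 -c "
from plan import *
go(topR,R_of(aR,X));loc(aR)"
```

```text
t 19.0 p [0.6687 0.0149 0.1781] F [ 0.4498 -3.7151  7.9932] open 0.005 gf 4.3 q [-18.6  45.   66.8  22.4  90.7  42.6]
row [-0.001 -0.014 -0.048] [ 0.002 -0.002  0.001]
t 19.0 p [0.6687 0.0149 0.1781] F [ 0.4498 -3.7151  7.9932] open 0.005 gf 4.3 q [-18.6  45.   66.8  22.4  90.7  42.6]
F.a 8.67788752345129 perp [-1.4383  0.409   0.5951]
```

Call:
send_rows(
  moves=[
    [0, 0.004, 0.006, 0, 0, 0],
    [0, 0.007, 0.013, 0, 0, 0],
    [0, 0.008, 0.018, 0, 0, 0],
    [0, 0.008, 0.018, 0, 0, 0],
  ],
)

```text
time_s: 19.4
position: [0.6687, 0.0149, 0.1749]
tcp_rot: [[0.909, 0.357, -0.213], [0.416, -0.776, 0.474], [0.004, -0.52, -0.854]]
force: [-0.8, -5.4, 13.6]
opening: 0.004
grasp_force: 7.1
```

```bash
python3 -c "
from plan import *
loc(aR)"
```

```text
t 19.4 p [0.6687 0.0149 0.1749] F [-0.8061 -5.4066 13.5805] open 0.004 gf 7.1 q [-18.6  45.1  66.9  22.4  90.3  42.4]
F.a 13.971771276518702 perp [-3.8462  1.2334  1.6692]
```

Call:
send_rows(
  moves=[
    [0, -0.015, -0.02, 0, 0, 0],
    [0, -0.02, -0.04, 0, 0, 0],
    [0, -0.02, -0.08, 0, 0, 0],
    [0, -0.02, -0.2, 0, 0, 0],
    [0, -0.02, -0.4, 0, 0, 0],
    [0, -0.02, -0.6, 0, 0, 0],
    [0, -0.02, -0.75, 0, 0, 0],
    [0, -0.02, -0.75, 0, 0, 0],
  ],
)

```text
time_s: 20.2
position: [0.7089, -0.072, 0.3396]
tcp_rot: [[0.91, 0.36, -0.206], [0.414, -0.779, 0.471], [0.009, -0.514, -0.858]]
force: [0.4, -1.2, -0.1]
opening: 0.007
grasp_force: 0.0
```

```bash
python3 -W ignore -c "
from plan import *
loc(aR)
cap('side','s6.png');cap('top','t6.png')
import caps;caps.run()
p,W=cloud('top')
g=(W[...,2]>.1)&(W[...,2]<.14)&(abs(W[...,0]-.47)<.04)&(abs(W[...,1]+.31)<.06);P=W[g]
print('cap on ledge',g.sum(),P.mean(0),cL+.034*nL, np.linalg.svd(P-P.mean(0))[2][2])
a=cv2.imread('pics/s6.png')[185:285,230:330];b=cv2.imread('pics/t6.png')[190:290,240:340];c=cv2.imread('pics/t6.png')[260:360,410:510];d=cv2.imread('pics/s6.png')[175:275,380:480]
cv2.imwrite('pics/c6.png',cv2.resize(np.vstack([np.hstack([a,b]),np.hstack([d,c])]),None,fx=3,fy=3,interpolation=2))"
```

```text
t 20.2 p [ 0.7089 -0.072   0.3396] F [ 0.3654 -1.2201 -0.1326] open 0.007 gf 0.0 q [-23.6  42.8  45.8  22.4 113.5  46.8]
F.a 0.5463565254728022 perp [ 0.2465 -0.9605 -0.5983]
top big 0 top [0.562 0.024 0.19 ] base [0.5765 0.0307 0.16  ] rms nan cradle [np.float64(-0.043023355404123276), np.float64(0.004520054177826874), np.float64(0.19)]
top left 114 top [0.6286 0.1021 0.1832] base [0.6342 0.0897 0.161 ] rms 0.0012199109159303817 cradle [np.float64(0.04998696869741086), np.float64(0.04780408256993861), np.float64(0.18320176312561437)]
top right 133 top [0.6683 0.0156 0.1834] base [0.6627 0.028  0.1612] rms 0.0010856570628753506 cradle [np.float64(0.050171420387579616), np.float64(-0.047337840667086836), np.float64(0.18336231145692622)]
side big 0 top [0.562 0.024 0.19 ] base [0.5765 0.0307 0.16  ] rms nan cradle [np.float64(-0.043023355404123276), np.float64(0.004520054177826874), np.float64(0.19)]
side left 142 top [0.6277 0.1029 0.1812] base [0.6333 0.0906 0.159 ] rms 0.0011884708537194895 cradle [np.float64(0.049532611646537994), np.float64(0.04896924966039799), np.float64(0.18117910791105052)]
side right 62 top [0.6669 0.0181 0.1796] base [0.6612 0.0305 0.1574] rms 0.00138271570652062 cradle [np.float64(0.049870678275657575), np.float64(-0.04446551516091572), np.float64(0.17959008123625272)]
cap on ledge 0 [nan nan nan] [ 0.4655 -0.3094  0.1178] [0. 0. 1.]
```

View pics/c6.png

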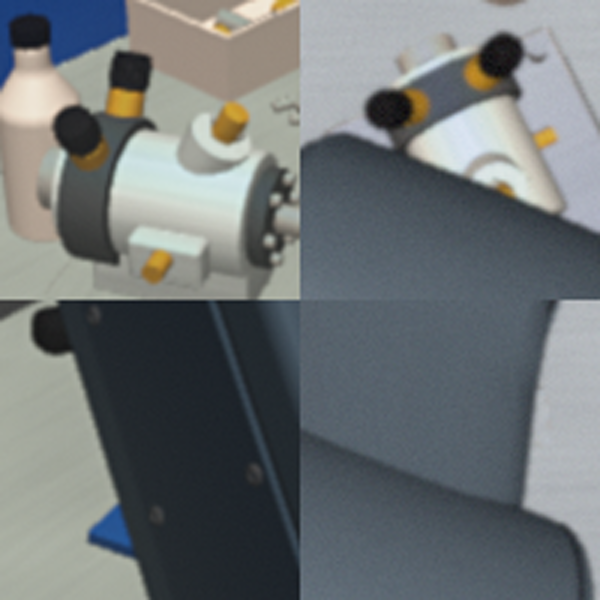

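Both small caps sit at matching heights, and the thin necks no longer show. The arm now hides the ledge, so I'll swing it up and left to check.

Call:
send_rows(
  moves=[
    [-0.05, -0.1, -0.1, 0, 0, 0],
    [-0.1, -0.25, -0.15, 0, 0, 0],
    [-0.15, -0.4, -0.15, 0, 0, 0],
    [-0.2, -0.55, -0.1, 0, 0, 0],
    [-0.25, -0.7, -0.05, 0, 0, 0],
    [-0.3, -0.85, 0, 0, 0, 0],
    [-0.3, -1, 0, 0, 0, 0],
    [-0.3, -1, 0, 0, 0, 0],
    [-0.3, -1, 0, 0, 0, 0],
  ],
)

```text
time_s: 21.2
position: [0.5483, 0.0949, 0.4635]
tcp_rot: [[0.908, 0.356, -0.218], [0.418, -0.775, 0.474], [-0.001, -0.521, -0.853]]
force: [-0.1, -0.3, -0.5]
opening: 0.004
grasp_force: 0.0
```

```bash
python3 -W ignore -c "
from plan import *
st()
cap('side','s7.png');cap('top','t7.png')
for n in('top','side'):
    p,W=cloud(n)
    g=(p.max(2)<70)&(W[...,2]>.09)&(W[...,2]<.14)&(abs(W[...,0]-.47)<.04)&(abs(W[...,1]+.31)<.06);P=W[g]
    if len(P)>20: print(n,len(P),capfit(P,nL,.0172,.034,cL+.034*nL),cL+.034*nL)
a=cv2.imread('pics/s7.png');b=cv2.imread('pics/t7.png')
cv2.imwrite('pics/c7.png',np.vstack([cv2.resize(b,(400,300)),cv2.resize(b[260:350,410:530],(400,300))]))
cv2.imwrite('pics/c7.png',np.hstack([cv2.imread('pics/c7.png'),np.vstack([cv2.resize(a,(400,300)),cv2.resize(a[170:275,380:520],(400,300))])]))"
```

```text
t 21.2 p [0.5483 0.0949 0.4635] F [-0.0664 -0.2581 -0.5225] open 0.004 gf 0.0 q [-15.   21.   66.7  25.5 111.5  55.7]
top 229 (array([ 0.4651, -0.3094,  0.1186]), np.float64(0.0015712357965837458)) [ 0.4655 -0.3094  0.1178]
side 230 (array([ 0.4664, -0.3078,  0.1166]), np.float64(0.001504962937181544)) [ 0.4655 -0.3094  0.1178]
```

View pics/c7.png

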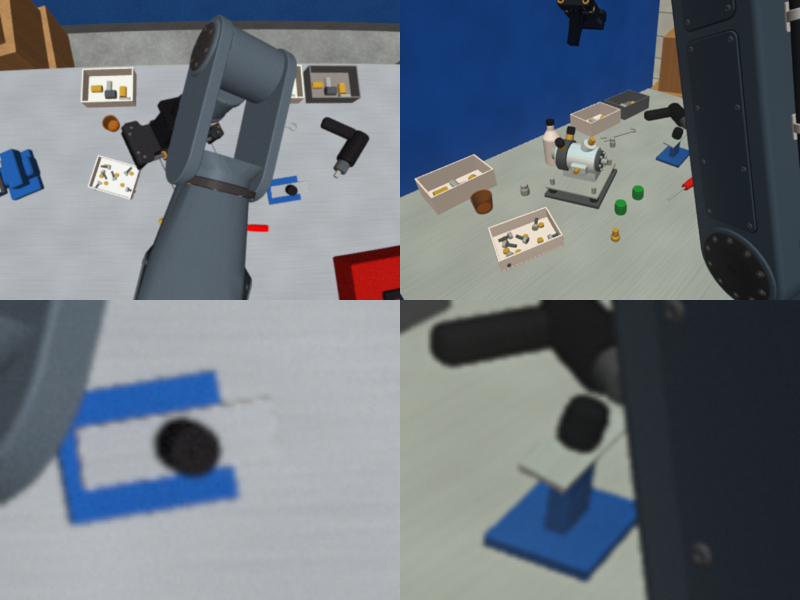

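The cap is standing on the middle of the ledge at the expected pose, about 1 mm off. Both small caps are home, the bystanders look untouched, and the arm is clear.

```bash
python3 -c "
from rig import ticket
print(ticket.hand_in())"
```

```text
the job is handed in; nothing more can be done
None
```

I handed the job in at about 21 s: the large cap stands open end down on the ledge, released, and both small caps are pressed home, judged from the force drop as each was pressed and the camera fits, since a click itself can't be seen.

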